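# Take the hot lid off the glue pot with the lid lifter

### The job

The glue pot is hot: take the lid lifter from its fork stand, hook it under the middle of the lid's loop and, pulling up only lightly, turn the lid anticlockwise until you feel its lugs come free of the locking ring. Lift the lid off with the lifter, keeping it level, and set it down gently in the middle of the round cork pad; use no more force than needed and never touch the lid with the gripper. Then unhook the lifter and hang it back in its fork stand, disturbing nothing else on the bench.

Things in the scene. Friction and masses are not known exactly. Their poses are not given: they have to be found in the camera images.
- lifter: Lid lifter, 170 mm tall, 0.16 kg, hanging in its stand. Origin: centre of the hook's underside, on the axis of shank and grip; z up the shank. The hook is a J channel 36 mm long along y: floor 4 mm thick (x -10 to 10), lip at x 6 to 10 up to z 10, back plate at x -10 to -6 up to z 45, with a neck above (x -10 to 4, z 41 to 45). Throat 12 mm wide; it goes under a bar by moving along its own +x.
- lifter_grip (a point): Middle of the lifter's square wooden grip, 26 x 26 mm and 65 mm tall, grasped from above either way round; 137 mm above the lifter's origin, same axes. Below the grip is a square collar 36 x 36 x 5 mm (its underside 100 mm above the lifter's origin), then the round shank, 8 mm thick.
- stand: Fork stand, fixed. Origin: on the bench, under the lifter's shank. Two level prongs 10 mm wide, 16 mm apart, along x from -28 to 46, upper face at z 130, open to -x; the post at x 40 to 52 is no higher; foot at x 10 to 90, 90 mm wide. The lifter hangs with its collar on the prongs, shank between them, origin at x 0, y 0, z 30, x axes alike; it leaves and enters along x from the -x side.
- pot: Electric glue pot of steel, 164 mm across, fixed. Origin: centre of its underside. The lid rests on its flat rim, 75 mm up. On the rim lies a fixed locking ring, 164 mm outside, 126 mm inside, its top 14 mm above the rim; two opposite tabs, underside 9 mm above the rim, hold the lid's lugs, so that the locked lid can rise only 3 mm.
- pot_rim (a point): Centre of the pot's rim, 75 mm above the bench. Two opposite notches in the locking ring, 36 degrees wide, let the lid's lugs out. The ring's angle is not measured: the lid must be turned anticlockwise seen from above by 24 to 54 degrees, differently each time, before its lugs are free to rise; about 13 degrees further they meet a stop. The hook has 6 degrees of turning play on the bar.
- lid: Hot steel lid, 0.36 to 0.57 kg, a disc 120 mm across, 6 mm thick, lying on the pot's rim in the locking ring with 3 mm play all round. Origin: centre of its underside, z up. Two lugs along +x and -x, 24 mm wide, reach 72 mm from the centre.
- lid_loop (a point): Middle of the lid's loop handle, on the axis of its straight round bar, 36 mm above the lid's origin; axes as the lid. The bar is 8 mm thick and runs along y, its legs 64 mm apart (centres); 26 mm free height between lid and bar. The lid is balanced when carried by the middle of the bar. The loop is alike from both sides.
- rest: Lid rest: square plywood tile with toothed edges, 174 mm wide, with a round cork pad 148 mm across on it, fixed to the bench. Origin: centre of its underside; the top of the cork is at z 30.
- glue_bottle: Bystander: white bottle, 60 mm across, 170 mm high, standing; origin at its foot.
- tin: Bystander: open steel tin, 72 mm across, 80 mm high; origin at its foot.
- screwdriver: Bystander: screwdriver lying on the bench beyond the pot; origin under its middle.

How it is judged:
By the outcome, as a careful person would: the job done as asked, in the order asked, and still so for the second after the job is handed in, with the robot touching nothing.
It also fails if it takes over 72 s, if anything falls off the work surface, if the arm or the gripper's body presses on something with over 40 N, if the wrist force passes 120 N, or if a joint passes its speed limit or range.

### The arm

A 6-joint arm with a two-finger parallel gripper is mounted at the origin on the work surface. World frame = base frame: x ahead of the robot, y to its left, z up, the work surface at z = 0. Lengths are in m, angles in degrees, forces in N, time in s.
With the tool pointing down it reaches from about 0.3 to 0.85 m from the base axis. Payload 5.4 kg.
Tool frame: the origin (TCP) lies at the very end of the fingers, on their centre line; the grasp point (between the pads) lies 19 mm behind it; z points along the fingers, y is the direction in which the jaws open and shut (so a half turn about z gives the same grasp; the last joint's range is limited). The gripper opens to 85 mm and grips with 20 to 120 N. Pads are 22 mm wide; open, the fingers measure 114 mm over their backs; the gripper's body (76 mm by 85 mm) begins 54 mm behind the grasp point. The pads swing forward as they close: fully open they stand 13 mm farther back than shut.
Start: joints at [60.327, 9.076, 91.501, -0, 79.423, -12.038], TCP at [0.174, 0.548, 0.231] pointing down, gripper open.
Joint ranges: [-166.64, 166.64], [-54.1, 131.32], [10.49, 154.53], [-73.88, 253.88], [9.74, 151.15], [-171.62, 171.62]. Speed limits (degrees/s): [147.25, 147.25, 180, 180, 180, 180].

### API

Orientations are given as a 3x3 rotation matrix whose columns are the frame's x, y, z axes.
In Python, from bench import manip, cams gives the robot as it stands. The module is installed in compiled form; this text tells all that it offers.
- The arm moves only by the shell command python3 -m jog 'ROWS' [FORCE]. ROWS is JSON, a list of rows, each a list of 7 numbers: the shift along the tool's x, y, z in cm, then the turn, a rotation vector about the tool's x, y, z in rad, then the finger opening in cm, from 0 to 8.54. A call has 1 to 12 rows; each row is the pose to reach, as a shift and turn from the pose commanded when the call began, along the tool's axes at that moment; what a row does not reach only later rows make up. A row lasts 1/8 s, in which the tool goes at most 62.5 mm and 10.7 degrees, less where a joint would pass 70% of its speed; a pose out of reach is approached as far as the arm can. A call with a gripper value outside its range is refused whole. The fingers move at their own pace and stop on an object; FORCE is the grip in N (left out, the last holds). Time passes only in rows, so rows that repeat a pose let the fingers close. It gives the time, the measured TCP pose, the force and the opening at its end, in the units of the state.
- manip.get_obs(): the state, without advancing time (a new reading comes with each control period).
- cams.camera(name): name is "side" or "top" or "wrist"; returns the picture (480x640x3 uint8, red, green, blue); there is no depth.
- cams.camera_info(name): a dict with "K" (3x3 intrinsics, pixels), "xyz" and "orientation" of the camera in the world; the wrist camera has in their place "mount" (4x4, takes a point from camera to tool coordinates, whose origin is the TCP and whose axes are the flange's). Camera axes: x right, y down, z forward; pixel columns grow to the right and rows downward; lengths in m; the calibration is good to about 2 mm. The wrist camera is an equidistant fisheye: a pixel r from the principal point sees the ray r / f radians off the axis. A picture is of the moment at which its call begins: read the wrist's pose just before it. camera_info takes no time and is no camera call.
- manip.finish_job(): hands the job in, once; it reports no verdict.
The state is a dict: "clock": time; "qpos": joint angles; "joint_vel": joint speeds; "tau": joint torques, N m; "eef_pos": TCP position; "tcp_rot": TCP orientation; "wrist_force": force on the tool from outside, world axes, zero at the start; "ft_torque": the same for the moment, N m; "width": opening from 0.0 (shut) to 1.0 (fully open).
Only numpy, scipy, OpenCV 4.12 (cv2) and the standard library are available. Lean on these libraries where they do the work, as an engineer would, in place of code of your own. Each camera call takes 0.05 s, during which the arm holds its last target. There are 200 camera calls.

## Working session

There is one attempt and no reset: what is moved stays moved. The work goes in short steps, Python scripts to look and compute and a shell command to move; the robot and the scene stay as the last step left them, time stands still between calls to the robot, and variables do not carry over. Pictures are saved under pics/ and viewed, about 8 in all and at most 12, crops included, and the job is handed in when it is done.

```bash
mkdir -p pics; python3 - <<'E'
from bench import manip, cams
import cv2,numpy as np
o=manip.get_obs();print(o)
for n in ("side","top","wrist"):
    im=cams.camera(n);cv2.imwrite(f"pics/{n}0.png",im[:,:,::-1]);print(n,cams.camera_info(n))
E
```

```text
{'clock': 0.0, 'qpos': array([ 6.03271311e+01,  9.11505404e+00,  9.15729868e+01,  8.58602402e-04,
        7.94242135e+01, -1.20398336e+01]), 'joint_vel': array([-0.05523192,  0.07541718, -0.06390041, -0.02331081, -0.00125486,
       -0.02735214]), 'tau': array([-6.63184637e-04, -3.96009386e+01, -3.31426692e+01, -2.43371233e-04,
        8.53237580e-03,  1.58209548e-05]), 'eef_pos': array([0.17390327, 0.5474288 , 0.23028624]), 'tcp_rot': array([[-9.53015125e-01,  3.02921121e-01, -9.82699575e-04],
       [ 3.02922420e-01,  9.53013712e-01, -1.69499644e-03],
       [ 4.23075948e-04, -1.91303897e-03, -9.99998081e-01]]), 'wrist_force': array([-0.35459678,  1.04756104,  0.57399608]), 'ft_torque': array([ 0.01417661,  0.01627411, -0.01539904]), 'width': 1.0004695046015177}
side {'K': array([[565.97935191,   0.        , 310.39987689],
       [  0.        , 565.97935191, 240.05926049],
       [  0.        ,   0.        ,   1.        ]]), 'xyz': array([ 0.21695573, -0.64739641,  0.87647911]), 'orientation': array([[ 0.83579828, -0.39838106,  0.37780122],
       [-0.5488228 , -0.58701586,  0.5951
[... 255 characters left out ...]
69207,  1.37544951]), 'orientation': array([[ 0.00601522, -0.98486522,  0.17321752],
       [-0.99997899, -0.00550571,  0.00342182],
       [-0.00241634, -0.17323446, -0.98487765]])}
wrist {'K': array([[371.64829954,   0.        , 318.82084522],
       [  0.        , 371.64829954, 243.91970177],
       [  0.        ,   0.        ,   1.        ]]), 'mount': array([[-2.77672858e-04, -9.63626901e-01, -2.67251041e-01,
         6.78039765e-02],
       [ 9.99999789e-01, -1.10487554e-04, -6.40611238e-04,
        -4.75904950e-04],
       [ 5.87782308e-04, -2.67251163e-01,  9.63626728e-01,
        -1.43188752e-01],
       [ 0.00000000e+00,  0.00000000e+00,  0.00000000e+00,
         1.00000000e+00]])}
```

View pics/top0.png

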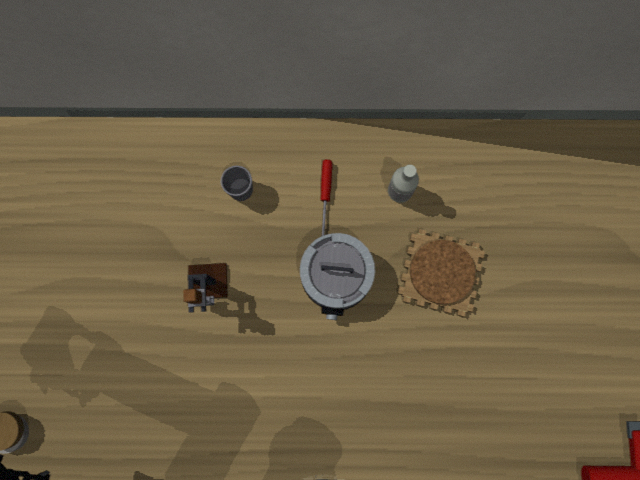

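View pics/side0.png

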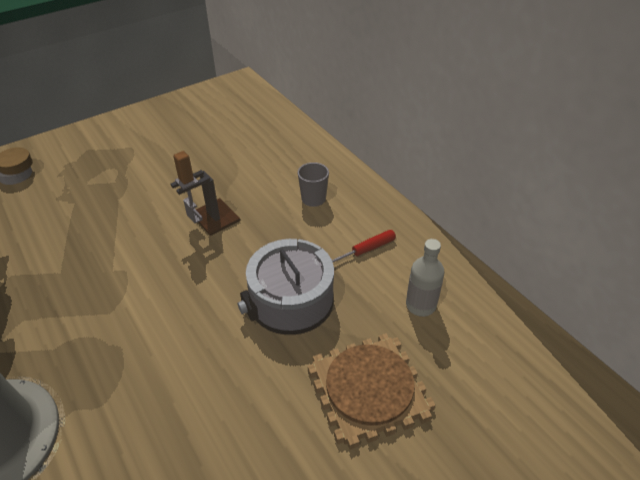

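The top view shows the stand at about (205,285), open downwards (−x), the pot at (338,270) with its bar roughly along y, and the cork at (443,271). Next I'll measure roughly by mask and crop.

```bash
cat > h.py <<'E'
import numpy as np,cv2
from bench import manip,cams
def ray(n,uv,o=None):
    i=cams.camera_info(n);K=np.array(i["K"]);u=np.array([(uv[0]-K[0,2])/K[0,0],(uv[1]-K[1,2])/K[1,1]])
    if n!="wrist": return np.array(i["xyz"]),np.array(i["orientation"])@np.r_[u,1]
    r=np.linalg.norm(u);d=np.r_[u/max(r,1e-9)*np.sin(r),np.cos(r)];M=np.array(i["mount"]);R=np.array(o["tcp_rot"])
    return np.array(o["eef_pos"])+R@M[:3,3],R@M[:3,:3]@d
def at(n,uv,z,o=None):
    c,d=ray(n,uv,o);return c+d*(z-c[2])/d[2]
def proj(n,p,o=None):
    i=cams.camera_info(n);K=np.array(i["K"])
    if n!="wrist": q=np.array(i["orientation"]).T@(np.array(p)-i["xyz"]);return K[:2,:2]@(q[:2]/q[2])+K[:2,2]
    M=np.array(i["mount"]);q=np.array(o["tcp_rot"]).T@(np.array(p)-o["eef_pos"]);q=M[:3,:3].T@(q-M[:3,3])
    r=np.linalg.norm(q[:2]);return K[:2,:2]@(q[:2]/r*np.arctan2(r,q[2]))+K[:2,2]
def snap(n,f):
    o=manip.get_obs();im=cams.camera(n)[:,:,::-1].copy();cv2.imwrite("pics/"+f,im);return o,im
def big(mask):
    c=max(cv2.findContours(mask.astype(np.uint8),0,2)[0],key=cv2.contourArea);return c
def shift(o,p): # world displacement to tool cm
    return np.round(np.array(o["tcp_rot"]).T@(np.array(p)-o["eef_pos"])*100,2)
E
python3 - <<'E'
from h import *
im=cv2.imread("pics/top0.png")
hsv=cv2.cvtColor(im,cv2.COLOR_BGR2HSV)
a=cv2.resize(im[250:320,175:245],(400,400),interpolation=2);b=cv2.resize(im[230:325,295:385],(400,422),interpolation=2)[:400]
cv2.imwrite("pics/c1.png",np.hstack([a,b]))
print(hsv[271,430:460:6],hsv[296,186:196:3],hsv[340,450])
# cork: reddish brown
m=np.zeros(im.shape[:2],bool);m[225:325,395:490]=1
cork=m&(hsv[:,:,0]<13)&(hsv[:,:,1]>80)
cork=cv2.morphologyEx(cork.astype(np.uint8),cv2.MORPH_OPEN,np.ones((5,5)));c=big(cork);print("cork",cv2.fitEllipse(c),at("top",cv2.fitEllipse(c)[0],.03))
print("pot ring",at("top",(338,270),.089))
E
```

```text
[[ 14 135 106]
 [ 15 124 123]
 [ 13 122 113]
 [ 16 137 121]
 [ 15 128  98]] [[ 14 153 107]
 [ 15 153 113]
 [ 13 147 109]
 [ 14 146  70]] [ 20 103 126]Traceback (most recent call last):
  File "<stdin>", line 10, in <module>
  File "h.py", line 18, in big
    c=max(cv2.findContours(mask.astype(np.uint8),0,2)[0],key=cv2.contourArea);return c
ValueError: max() iterable argument is empty
```

View pics/c1.png

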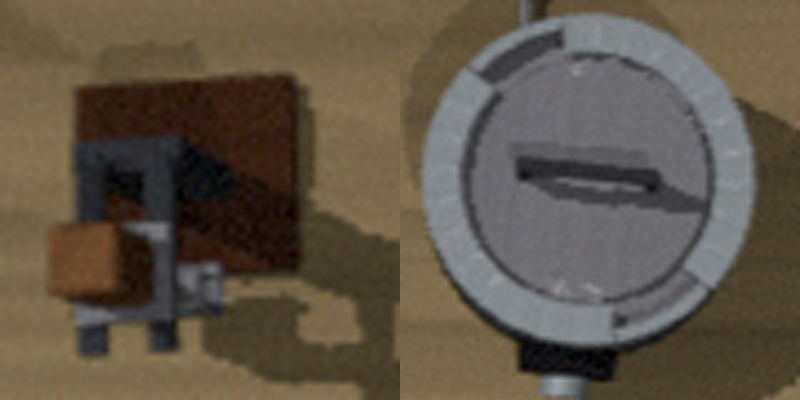

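```bash
python3 - <<'E'
from h import *
im=cv2.imread("pics/top0.png")
hsv=cv2.cvtColor(im,cv2.COLOR_BGR2HSV)
m=np.zeros(im.shape[:2],bool);m[225:325,395:490]=1
cork=m&(hsv[:,:,0]<17)&(hsv[:,:,1]>110)
cork=cv2.morphologyEx(cork.astype(np.uint8),cv2.MORPH_OPEN,np.ones((7,7)));e=cv2.fitEllipse(cv2.convexHull(big(cork)));print("cork",e,at("top",e[0],.03))
s=90/400
P=lambda x,y:(295+(x-400)*s,230+y*s)
print("ring",at("top",P(588,180),.089))
b0,b1=at("top",P(518,167),.111),at("top",P(660,180),.111);print("bar",b0,b1,(b0+b1)/2)
Q=lambda x,y:(175+x*.175,250+y*.175)
for q in [(92,355),(163,350),(92,140),(163,140)]:print("prong",at("top",Q(*q),.13))
print("grip top",at("top",Q(83,260),.2))
for q in [(77,88),(295,75),(297,270)]:print("foot",at("top",Q(*q),.006))
o=manip.get_obs();g=at("top",Q(83,260),.2);print("tool shift to above grip",shift(o,[g[0]-.02,g[1],.30]))
E
```

```text
cork ((442.3143310546875, 271.5047302246094), (63.03465270996094, 65.78607177734375), 126.36672973632812) [ 0.56426048 -0.27274839  0.03      ]
ring [ 0.55799098 -0.03045515  0.089     ]
bar [0.5614656  0.00405853 0.111     ] [ 0.55550221 -0.06494542  0.111     ] [ 0.5584839  -0.03044345  0.111     ]
prong [0.4632154  0.27750636 0.13      ]
prong [0.46519675 0.2514568  0.13      ]
prong [0.54265186 0.2810626  0.13      ]
prong [0.5428034  0.25464721 0.13      ]
grip top [0.49260978 0.26637272 0.2       ]
foot [0.57816139 0.31642604 0.006     ]
foot [0.58404305 0.22719572 0.006     ]
foot [0.50422006 0.2236443  0.006     ]
tool shift to above grip [-36.98 -17.76  -6.93]
```

```bash
python3 -m jog '[[0,0,-9.9,0,0,-0.15,8.5],[-10,-5,-9.9,0,0,-0.36,8.5],[-37,-17.76,-9.9,0,0,-0.36,8.5],[-37,-17.76,-9.9,0,0,-0.36,8.5],[-37,-17.76,-9.9,0,0,-0.36,8.5],[-37,-17.76,-9.9,0,0,-0.36,8.5],[-37,-17.76,-9.9,0,0,-0.36,8.5],[-37,-17.76,-9.9,0,0,-0.36,8.5],[-37,-17.76,-9.9,0,0,-0.36,8.5],[-37,-17.76,-9.9,0,0,-0.36,8.5]]'
python3 - <<'E'
from h import *
o,im=snap("wrist","w1.png");print(o["eef_pos"],o["tcp_rot"],o["qpos"])
E
```

```text
clock: 1.4
eef_pos: [0.4725, 0.2669, 0.3299]
tcp_rot: [[-0.999, -0.052, -0.001], [-0.052, 0.999, 0.0], [0.001, 0.0, -1.0]]
wrist_force: [-0.4, -0.6, 0.0]
width: 0.999
[0.47252145 0.26691253 0.3299241 ] [[-9.98635974e-01 -5.22021153e-02 -1.06311108e-03]
 [-5.22023314e-02  9.98636513e-01  1.76530121e-04]
 [ 1.05244630e-03  2.31786206e-04 -9.99999419e-01]] [ 1.66811614e+01  1.55956327e+00  8.84992918e+01  2.71732421e-02
  8.99965900e+01 -7.63111814e+01]
```

View pics/w1.png

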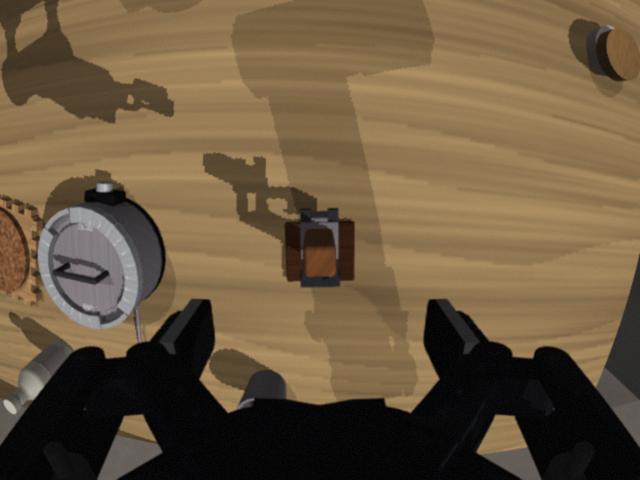

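The wrist view shows the grip's top face at about (320,263), centred between the prongs. I'll enlarge it for centre and yaw.

```bash
python3 - <<'E'
from h import *
o=manip.get_obs()
im=cv2.imread("pics/w1.png")
a=cv2.resize(im[195:295,275:365],(540,600),interpolation=2)
cv2.imwrite("pics/c2.png",a)
for p in [(320,263)]:print(at("wrist",p,.1995,o))
print([proj("wrist",p,o) for p in [(.4926,.2664,.1995),(.57,-.03,.089)]])
E
```

```text
[0.49535423 0.26890698 0.1995    ]
[array([316.95627749, 259.46404432]), array([ 83.98748195, 276.58220992])]
```

View pics/c2.png

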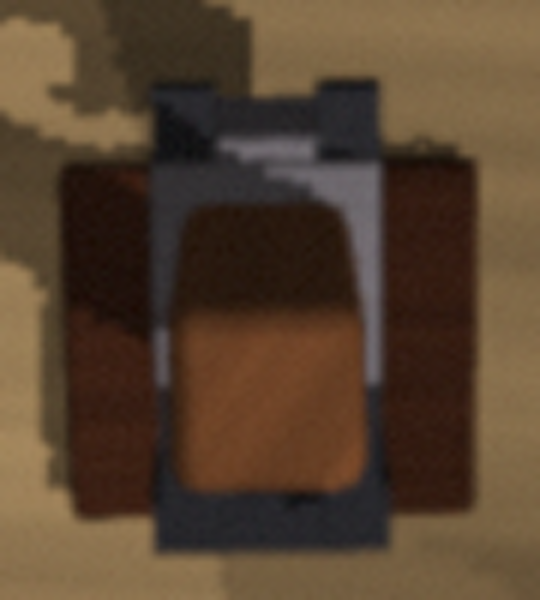

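The top face is at image (320,262) and its edges are parallel to the picture axes, so tool and stand yaw agree within about 0.7°. Now the grasp.

```bash
python3 -m jog '[[-2.2,0.05,5,0,0,-0.01,8.5],[-2.2,0.05,10,0,0,-0.01,6],[-2.2,0.05,14,0,0,-0.01,5],[-2.2,0.05,18,0,0,-0.01,5],[-2.2,0.05,18,0,0,-0.01,5]]' 70
python3 -m jog '[[0,0,0,0,0,0,3.5],[0,0,0,0,0,0,3],[0,0,0,0,0,0,2],[0,0,0,0,0,0,2],[0,0,0,0,0,0,2],[0,0,0,0,0,0,2]]' 70
```

```text
clock: 2.08
eef_pos: [0.4914, 0.2686, 0.1469]
tcp_rot: [[-0.998, -0.064, -0.008], [-0.064, 0.998, -0.002], [0.008, -0.002, -1.0]]
wrist_force: [-0.2, -0.2, 0.3]
width: 0.582
clock: 2.82
eef_pos: [0.4964, 0.2688, 0.1528]
tcp_rot: [[-0.998, -0.062, 0.004], [-0.062, 0.998, 0.002], [-0.004, 0.001, -1.0]]
wrist_force: [-0.3, -0.4, 6.7]
width: 0.298
```

```bash
python3 -m jog '[[0,0,0,0,0,0,2],[0,0,0,0,0,0,2]]'; python3 -m jog '[[0,0,0,0,0,0,2],[0,0,-0.4,0,0,0,2],[0,0,-0.8,0,0,0,2],[0,0,-0.8,0,0,0,2],[0,0,-0.8,0,0,0,2]]'
```

```text
clock: 3.08
eef_pos: [0.4964, 0.2688, 0.1528]
tcp_rot: [[-0.998, -0.062, 0.004], [-0.062, 0.998, 0.001], [-0.004, 0.001, -1.0]]
wrist_force: [-1.2, 0.6, 6.4]
width: 0.294
clock: 3.7
eef_pos: [0.4948, 0.2682, 0.158]
tcp_rot: [[-0.998, -0.062, -0.001], [-0.062, 0.998, -0.0], [0.001, -0.0, -1.0]]
wrist_force: [0.3, 0.1, -2.9]
width: 0.296
```

```bash
python3 -m jog '[[1.5,0,0,0,0,0,2],[4,0,0,0,0,0,2],[8,0,0,0,0,0,2],[12,0,0,0,0,0,2],[12,0,-8,0,0,0,2],[12,0,-14,0,0,0,2],[12,0,-14,0,0,0,2]]'
python3 - <<'E'
from h import *
o=manip.get_obs();print(o["wrist_force"],o["qpos"])
i,_=snap("side","s1.png");o,im=snap("wrist","w2.png")
for z,t in ((.1228,"org"),(.0228,"collar"),(-.049,"gripTop")):
  print(t,proj("side",o["eef_pos"]+[0,0,-z],o),proj("wrist",o["eef_pos"]+[0,0,-z],o))
u,v=proj("side",o["eef_pos"]+[0,0,-.06]).astype(int);s=cv2.imread("pics/s1.png")
cv2.imwrite("pics/c3.png",np.hstack([cv2.resize(s[v-60:v+60,u-45:u+45],(400,533),interpolation=2),cv2.resize(im[180:340,260:380],(400,533),interpolation=2)]))
print(u-45,v-60)
E
```

```text
clock: 4.58
eef_pos: [0.377, 0.2615, 0.3032]
tcp_rot: [[-0.998, -0.062, 0.008], [-0.062, 0.998, 0.003], [-0.008, 0.002, -1.0]]
wrist_force: [0.5, 0.4, -2.0]
width: 0.295
[ 0.5196567  0.4492994 -1.9959117] [ 1.96009236e+01 -1.14746794e+01  1.03654534e+02 -9.16900069e-04
  8.73198873e+01 -7.39708041e+01]
org [127.22980905 185.09572713] [319.21684929 235.24632156]
collar [113.70032587 142.34928262] [319.65860007 287.54930037]
gripTop [102.77014162 107.81533117] [320.39665267 376.64476711]
73 98
```

View pics/c3.png

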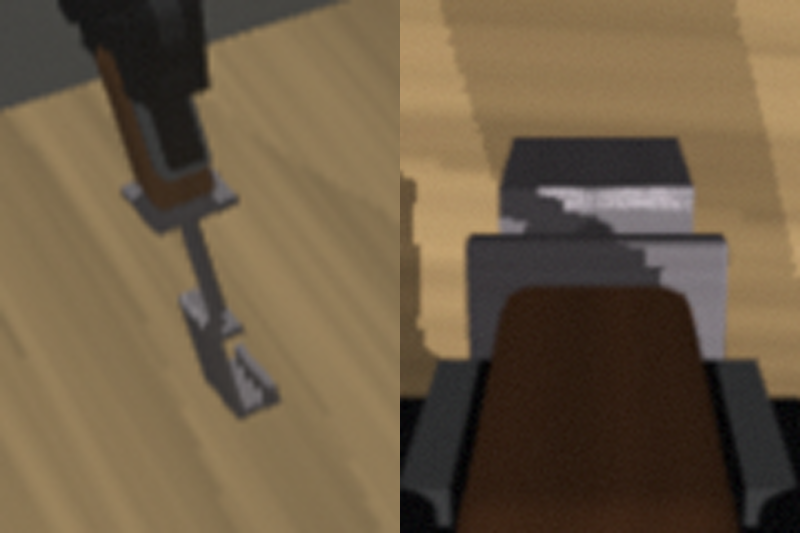

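The side crop shows the lifter upright in the jaws with the hook opening toward +x. The wrist crop shows the back plate's bottom edge at about (294–344, 221) and the collar's near edge at about (280–358, 251). I'll compare these with the predicted positions.

```bash
python3 - <<'E'
from h import *
o=manip.get_obs();R=np.array(o["tcp_rot"])
L=np.column_stack([-R[:,0],R[:,1],-R[:,2]])
org=o["eef_pos"]-L[:,2]*.1228
for p in [(-.01,-.018,0),(-.01,.018,0),(-.01,-.018,.045),(-.01,.018,.045),(-.018,-.018,.105),(-.018,.018,.105),(-.018,-.018,.1)]:
  q=proj("wrist",org+L@p,o);print(p,q.round(1),((q-[260,180])/.3+[400,0]).round(0), ((proj("side",org+L@p)-[73,98])*533/120).round())
# pot from top picture: bar ends and ring; wrist w1 checks
E
```

```text
(-0.01, -0.018, 0) [295.  223.2] [517. 144.] [238. 423.]
(-0.01, 0.018, 0) [344.1 223.2] [680. 144.] [204. 380.]
(-0.01, -0.018, 0.045) [290.4 238.8] [501. 196.] [211. 341.]
(-0.01, 0.018, 0.045) [348.9 238.8] [696. 196.] [176. 299.]
(-0.018, -0.018, 0.105) [280.2 255.2] [467. 251.] [153. 231.]
(-0.018, 0.018, 0.105) [359.3 255.2] [731. 251.] [119. 189.]
(-0.018, -0.018, 0.1) [281.3 252.1] [471. 240.] [157. 241.]
```

```bash
python3 -m jog '[[0,-2,-5.7,0,0,0,2],[-5,-7,-5.7,0,0,0.15,2],[-9,-12,-5.7,0,0,0.15,2],[-13,-17,-5.7,0,0,0.15,2],[-17,-22.5,-5.7,0,0,0.15,2],[-20.5,-27.5,-5.7,0,0,0.15,2],[-23,-30.6,-5.7,0,0,0.15,2],[-23,-30.6,-5.7,0,0,0.15,2],[-23,-30.6,-5.7,0,0,0.15,2],[-23,-30.6,-5.7,0,0,0.15,2]]'
python3 - <<'E'
from h import *
o,im=snap("wrist","w3.png");print(o["eef_pos"],o["qpos"]);np.save("w3o.npy",o,allow_pickle=True)
cv2.imwrite("pics/c4.png",cv2.resize(im[50:250,210:430],(660,600),interpolation=2))
E
```

```text
clock: 5.92
eef_pos: [0.6231, -0.0292, 0.3547]
tcp_rot: [[-0.996, 0.086, -0.001], [0.086, 0.996, 0.0], [0.001, 0.0, -1.0]]
wrist_force: [0.7, 1.3, -1.4]
width: 0.297
[ 0.62311084 -0.02920773  0.35465416] [-1.37708693e+01  1.37091136e+01  7.24321689e+01  1.07078217e-02
  9.39329490e+01 -9.88137504e+01]
```

View pics/c4.png

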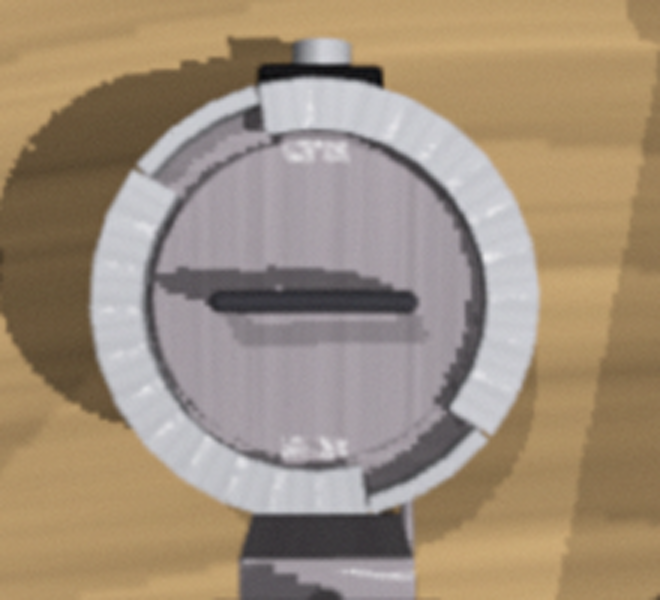

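The wrist crop shows the bar parallel to the tool's y axis with its middle at image (314.5,150.2). The notch edges are at about 15.5° and 53° anticlockwise of the lugs, so the notch middle is at about 34.5°.

```bash
python3 - <<'E'
from h import *
o=manip.get_obs()
b=at("wrist",(314.5,150.2),.111,o);r=at("wrist",(315,149.3),.089,o);print(b,r,at("top",(295+(589-400)*.225,230+173.5*.225),.111))
R=np.array(o["tcp_rot"]);L=np.column_stack([-R[:,0],R[:,1],-R[:,2]])
print(b-o["eef_pos"],L.T@(b-o["eef_pos"]))
E
```

```text
[ 0.56206658 -0.02902683  0.111     ] [ 0.56149464 -0.02869803  0.089     ] [ 0.55848242 -0.03046065  0.111     ]
[-6.11493295e-02  1.74195396e-04 -2.44163879e-01] [-0.06084816 -0.00514265 -0.24418502]
```

```bash
python3 -m jog '[[4,-0.55,0,0,0,0,2],[9.1,-0.55,0,0,0,0,2],[9.1,-0.55,5,0,0,0,2],[9.1,-0.55,9.5,0,0,0,2],[9.1,-0.55,9.5,0,0,0,2],[9.1,-0.55,9.5,0,0,0,2]]'
python3 - <<'E'
from h import *
o,im=snap("wrist","w4.png")
i,s=snap("side","s4.png")
R=np.array(o["tcp_rot"]);L=np.column_stack([-R[:,0],R[:,1],-R[:,2]])
print(o["eef_pos"],o["wrist_force"],L.T@(np.array([.5615,-.0293,.111])-o["eef_pos"]))
cv2.imwrite("pics/c5.png",np.hstack([cv2.resize(im[150:300,260:380],(400,500),interpolation=2),cv2.resize(s[180:340,230:358],(400,500),interpolation=2)]))
E
```

```text
clock: 6.72
eef_pos: [0.5335, -0.0276, 0.2626]
tcp_rot: [[-0.996, 0.087, 0.003], [0.087, 0.996, -0.001], [-0.003, -0.001, -1.0]]
wrist_force: [0.8, 0.1, -1.3]
width: 0.296
[ 0.53351393 -0.02764504  0.26263127] [ 0.78301958  0.07210559 -1.29819289] [ 0.02753354  0.00087837 -0.15172058]
```

View pics/c5.png

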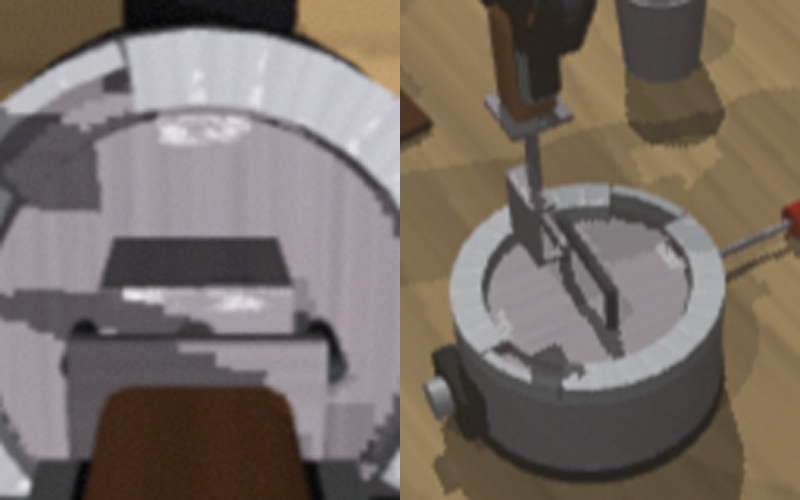

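The side crop shows the hook just in front of the bar and above the lid. The wrist crop shows it centred on the bar. I'll descend now.

```bash
python3 -m jog '[[0,0.05,2,0,0,0,2],[0,0.05,4,0,0,0,2],[0,0.05,5.1,0,0,0,2],[0,0.05,5.1,0,0,0,2],[0,0.05,5.1,0,0,0,2]]'; python3 -m jog '[[-0.7,0,0,0,0,0,2],[-1.4,0,0,0,0,0,2],[-1.9,0,0,0,0,0,2],[-2.3,0,0,0,0,0,2],[-2.3,0,0,0,0,0,2],[-2.3,0,0,0,0,0,2]]'
```

```text
clock: 7.45
eef_pos: [0.5335, -0.0275, 0.2107]
tcp_rot: [[-0.996, 0.088, 0.002], [0.088, 0.996, -0.001], [-0.002, -0.0, -1.0]]
wrist_force: [0.0, -0.5, -1.5]
width: 0.3
clock: 8.2
eef_pos: [0.5555, -0.0293, 0.2092]
tcp_rot: [[-0.996, 0.088, -0.0], [0.088, 0.996, 0.0], [0.0, 0.0, -1.0]]
wrist_force: [0.1, 0.0, -1.7]
width: 0.294
```

```bash
python3 -m jog '[[-0.4,0,0,0,0,0,2],[-0.7,0,0,0,0,0,2],[-0.7,0,0,0,0,0,2],[-0.7,0,0,0,0,0,2]]'; python3 -m jog '[[-0.1,0,0,0,0,0,2],[-0.2,0,0,0,0,0,2],[-0.2,0,0,0,0,0,2],[-0.2,0,0,0,0,0,2]]'; python3 - <<'E'
from h import *
i,s=snap("side","s5.png")
cv2.imwrite("pics/c6.png",cv2.resize(s[200:320,240:340],(500,600),interpolation=2))
E
```

```text
clock: 8.7
eef_pos: [0.5625, -0.03, 0.2093]
tcp_rot: [[-0.996, 0.088, -0.0], [0.088, 0.996, 0.0], [0.0, -0.0, -1.0]]
wrist_force: [0.0, 0.3, -1.9]
width: 0.296
clock: 9.2
eef_pos: [0.5646, -0.0301, 0.2093]
tcp_rot: [[-0.996, 0.088, -0.0], [0.088, 0.996, -0.0], [0.0, -0.0, -1.0]]
wrist_force: [-0.7, 0.7, -1.4]
width: 0.297
```

View pics/c6.png

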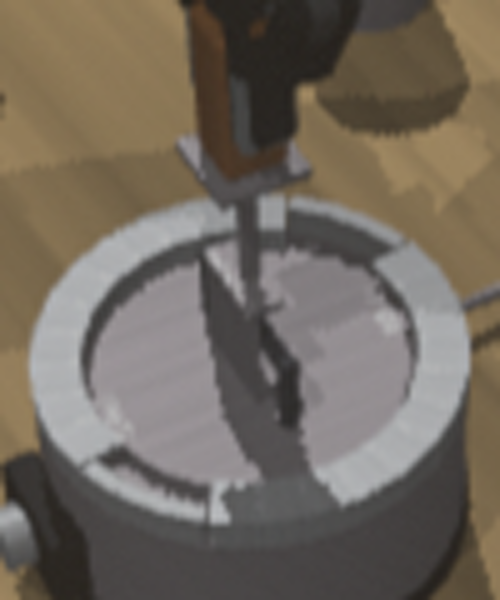

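The bar is in the throat. I'll raise the hook: free travel beyond 11 mm confirms the lip has passed the bar.

```bash
python3 -m jog '[[0,0,-0.5,0,0,0,2],[0,0,-1,0,0,0,2],[0,0,-1.4,0,0,0,2],[0,0,-1.4,0,0,0,2],[0,0,-1.4,0,0,0,2]]';python3 -m jog '[[0,0,-0.1,0,0,0,2],[0,0,-0.2,0,0,0,2],[0,0,-0.3,0,0,0,2],[0,0,-0.3,0,0,0,2]]'
```

```text
clock: 9.88
eef_pos: [0.5645, -0.0301, 0.2232]
tcp_rot: [[-0.996, 0.088, -0.0], [0.088, 0.996, 0.0], [0.0, 0.0, -1.0]]
wrist_force: [-0.3, 0.4, -0.3]
width: 0.298
clock: 10.38
eef_pos: [0.5644, -0.0301, 0.2259]
tcp_rot: [[-0.996, 0.088, -0.001], [0.088, 0.996, 0.0], [0.001, 0.0, -1.0]]
wrist_force: [-0.2, -0.5, -3.7]
width: 0.295
```

```bash
python3 -m jog '[[0,0,-0.1,0,0,-0.05,2],[0,0,-0.1,0,0,-0.1,2],[0,0,-0.1,0,0,-0.16,2],[0,0,-0.1,0,0,-0.22,2],[0,0,-0.1,0,0,-0.28,2],[0,0,-0.1,0,0,-0.34,2],[0,0,-0.1,0,0,-0.4,2],[0,0,-0.1,0,0,-0.46,2],[0,0,-0.1,0,0,-0.46,2]]'; python3 - <<'E'
from bench import manip
o=manip.get_obs();print(o["ft_torque"],o["wrist_force"],o["qpos"][5])
E
```

```text
clock: 11.5
eef_pos: [0.5638, -0.0299, 0.2261]
tcp_rot: [[-0.932, -0.363, -0.002], [-0.363, 0.932, 0.001], [0.002, 0.001, -1.0]]
wrist_force: [1.0, -1.4, -7.3]
width: 0.294
[-0.02776415  0.01825238 -0.01461808] [ 0.96158658 -1.43319122 -7.34912124] -126.58582151822307
```

```bash
python3 -m jog '[[0,0,0,0,0,-0.05,2],[0,0,0,0,0,-0.1,2],[0,0,0,0,0,-0.15,2],[0,0,0,0,0,-0.2,2],[0,0,0,0,0,-0.2,2]]'; python3 - <<'E'
from h import *
o,im=snap("wrist","w5.png");print(o["ft_torque"],o["wrist_force"],o["qpos"][5],np.degrees(np.arctan2(o["tcp_rot"][1,1],o["tcp_rot"][0,1]))-90)
i,s=snap("top","t5.png")
cv2.imwrite("pics/c7.png",np.hstack([cv2.resize(im[60:330,200:440],(400,450),interpolation=2),cv2.resize(s[225:325,295:384],(400,450),interpolation=2)]))
E
```

```text
clock: 12.12
eef_pos: [0.5642, -0.03, 0.2267]
tcp_rot: [[-0.841, -0.54, -0.001], [-0.54, 0.841, 0.0], [0.001, 0.001, -1.0]]
wrist_force: [0.4, -0.7, -8.0]
width: 0.295
[ 0.00368901 -0.0558952  -0.00170761] [ 0.40047021 -0.70370896 -7.9973607 ] -137.99763675103532 32.70123697162053
```

View pics/c7.png

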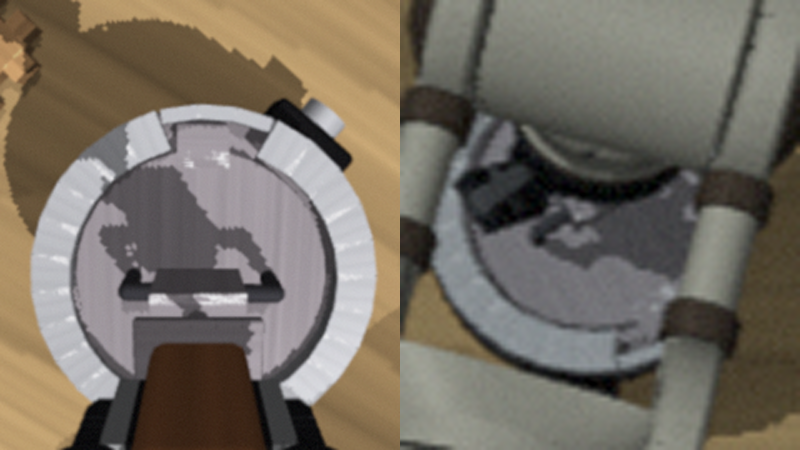

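The wrist view shows the lug at crop x≈178–229, inside the notch at x≈165–268, so it should be free. I'll do a gentle lift test.

```bash
python3 -m jog '[[0,0,-0.1,0,0,0,2],[0,0,-0.2,0,0,0,2],[0,0,-0.3,0,0,0,2],[0,0,-0.3,0,0,0,2]]';python3 -m jog '[[0,0,-0.1,0,0,0,2],[0,0,-0.2,0,0,0,2],[0,0,-0.3,0,0,0,2],[0,0,-0.3,0,0,0,2]]'
```

```text
clock: 12.72
eef_pos: [0.5647, -0.0301, 0.2305]
tcp_rot: [[-0.841, -0.541, 0.0], [-0.541, 0.841, -0.0], [-0.0, -0.0, -1.0]]
wrist_force: [0.2, 0.1, -5.8]
width: 0.298
clock: 13.22
eef_pos: [0.5647, -0.0301, 0.2335]
tcp_rot: [[-0.841, -0.542, 0.0], [-0.542, 0.841, -0.0], [-0.0, -0.0, -1.0]]
wrist_force: [0.3, 0.1, -5.9]
width: 0.295
```

The lugs are free: the lid rose 7 mm with the total at a steady 5.9 N. I'll lift it clear and refine the cork position from the side view.

```bash
python3 -m jog '[[0,0,-0.5,0,0,0,2],[0,0,-1.2,0,0,0,2],[0,0,-2,0,0,0,2],[0,0,-3,0,0,0,2],[0,0,-4,0,0,0,2],[0,0,-5,0,0,0,2],[0,0,-6,0,0,0,2],[0,0,-6.6,0,0,0,2],[0,0,-7,0,0,0,2],[0,0,-7,0,0,0,2]]'
python3 - <<'E'
from h import *
for n,f,box in (("side","side0.png",(330,445,300,445)),("top","top0.png",(225,325,395,490))):
  im=cv2.GaussianBlur(cv2.imread("pics/"+f),(5,5),0);hsv=cv2.cvtColor(im,cv2.COLOR_BGR2HSV)
  m=np.zeros(im.shape[:2],bool);m[box[0]:box[1],box[2]:box[3]]=1
  c=m&(hsv[:,:,0]<17)&(hsv[:,:,1]>105)
  c=cv2.morphologyEx(c.astype(np.uint8),cv2.MORPH_OPEN,cv2.getStructuringElement(2,(13,13)))
  k=cv2.convexHull(big(c))[:,0];w=np.array([at(n,p,.03)[:2] for p in k],np.float32)
  print(n,cv2.fitEllipse(w),cv2.minEnclosingCircle(w))
  if n=="side": cv2.polylines(im,[k],True,(0,255,0));cv2.imwrite("pics/c8.png",cv2.resize(im[330:450,300:445],(580,480)))
E
```

```text
clock: 14.48
eef_pos: [0.5646, -0.0301, 0.3035]
tcp_rot: [[-0.841, -0.542, 0.0], [-0.542, 0.841, -0.0], [-0.0, -0.0, -1.0]]
wrist_force: [0.7, -0.1, -7.8]
width: 0.295
side ((0.5656276941299438, -0.2742076814174652), (0.1550096571445465, 0.1605175882577896), 130.0047607421875) ((0.5664057731628418, -0.2744077742099762), 0.08158181607723236)
top ((0.5648826956748962, -0.27226611971855164), (0.14995993673801422, 0.15061518549919128), 165.80575561523438) ((0.5653821229934692, -0.27238696813583374), 0.07615268230438232)
```

View pics/c8.png

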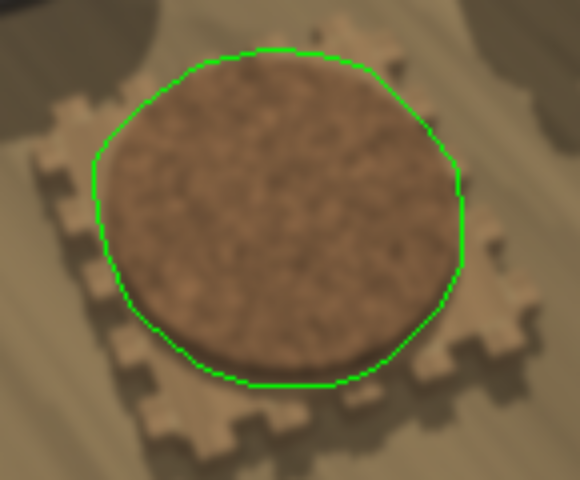

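The outline includes a sliver of the pad's near wall. Corrected for that, and for the small top-camera offset seen at the pot, the cork centre is at about (0.567,-0.272). I'll carry the lid across level and smoothly.

```bash
python3 -m jog '[[0.4,-0.6,0,0,0,0,2],[1.3,-2.1,0,0,0,0,2],[2.7,-4.3,0,0,0,0,2],[4.3,-6.9,0,0,0,0,2],[6,-9.6,0,0,0,0,2],[7.7,-12.4,0,0,0,0,2],[9.4,-15.1,0,0,0,0,2],[10.9,-17.5,0,0,0,0,2],[12,-19.3,0,0,0,0,2],[12.6,-20.2,0,0,0,0,2],[12.75,-20.5,0,0,0,0,2],[12.75,-20.5,0,0,0,0,2]]'
python3 -m jog '[[0,0,1,0,0,0,2],[0,0,2.5,0,0,0,2],[0,0,4.5,0,0,0,2],[0,0,6.5,0,0,0,2],[0,0,8.2,0,0,0,2],[0,0,9.4,0,0,0,2],[0,0,10.2,0,0,0,2],[0,0,10.7,0,0,0,2],[0,0,10.7,0,0,0,2],[0,0,10.7,0,0,0,2]]'
python3 - <<'E'
from h import *
o,im=snap("wrist","w6.png");i,s=snap("side","s6.png");_,t=snap("top","t6.png");print(o["eef_pos"],o["wrist_force"],o["qpos"])
for n,f in(("side",s),("wrist",im)):
  hsv=cv2.cvtColor(cv2.GaussianBlur(f,(5,5),0),cv2.COLOR_BGR2HSV)
  for p in [(.5675,-.272,.03)]: print(n,proj(n,p,o))
E
```

```text
clock: 15.98
eef_pos: [0.5685, -0.2709, 0.3033]
tcp_rot: [[-0.84, -0.542, -0.0], [-0.542, 0.84, 0.001], [-0.0, 0.0, -1.0]]
wrist_force: [-0.6, 0.5, -7.3]
width: 0.295
clock: 17.23
eef_pos: [0.5687, -0.2718, 0.197]
tcp_rot: [[-0.841, -0.541, 0.001], [-0.542, 0.841, -0.001], [-0.0, -0.001, -1.0]]
wrist_force: [0.8, 0.6, -6.6]
width: 0.295
[ 0.56872009 -0.27176181  0.19702594] [ 0.78205931  0.57054368 -6.55668809] [-3.65059342e+01  1.85503097e+01  8.42169987e+01 -1.12260575e-03
  7.71577283e+01 -1.59291503e+02]
side [369.54558973 380.07629345]
wrist [320.021703   222.49367352]
```

```bash
cat > chk.py <<'E'
from h import *
import sys
from scipy.optimize import least_squares
def scan(n,im,o,c,zl,zc=.03):
  hsv=cv2.cvtColor(cv2.GaussianBlur(im,(3,3),0),cv2.COLOR_BGR2HSV)
  L=[];C=[]
  for a in np.radians(np.arange(0,360,6)):
    u=np.array([np.cos(a),np.sin(a)])
    # outer cork edge: scan inward from 95 mm at cork height
    rs=np.arange(.092,.045,-.0005)
    g=[]
    for r in rs:
      x,y=proj(n,(c[0]+r*u[0],c[1]+r*u[1],zc),o).astype(int)
      h=hsv[y,x] if 0<=x<640 and 0<=y<480 else (0,0,0)
      g.append(1 if h[0]<17 and h[1]>105 and h[2]>40 else 2 if h[1]<75 and 50<h[2]<220 else 0)
    g=np.array(g);i=[k for k in range(len(g)-6) if g[k:k+6].sum()==6 and (g[k:k+6]==1).all()]
    if not i: continue
    i=i[0];r=rs[i]
    C.append((*(c+r*u),np.degrees(a)))
    j=[k for k in range(i,len(g)-5) if (g[k:k+5]==2).all()]
    if j:
      x=proj(n,(*(c+rs[j[0]]*u),zc),o);L.append((*at(n,x,zl,o)[:2],np.degrees(a)))
  for t,P,r0 in(("cork",C,.074),("lid",L,.06)):
    P=np.array(P)
    if len(P)<5: print(n,t,"few");continue
    f=lambda q:np.hypot(P[:,0]-q[0],P[:,1]-q[1])-q[2]
    s=least_squares(f,[*c,r0],loss="soft_l1",f_scale=.001);print(n,t,len(P),s.x.round(4),"med res",np.median(abs(f(s.x))).round(4),"angles",P[:,2].min(),P[:,2].max())
E
python3 - <<'E'
from chk import *
o=manip.get_obs();c=np.array([.5675,-.272])
for n,f in(("wrist","w6.png"),("side","s6.png"),("top","t6.png")): scan(n,cv2.imread("pics/"+f),o,c,.0515)
E
```

```text
Traceback (most recent call last):
  File "chk.py", line 13, in scan
    x,y=proj(n,(c[0]+r*u[0],c[1]+r*u[1],zc),o).astype(int)
        ~~~~^^^^^^^^^^^^^^^^^^^^^^^^^^^^^^^^^^
  File "h.py", line 11, in proj
    i=cams.camera_info(n);K=np.array(i["K"])
ValueError: time passes only in moves, steps and waits
```

```bash
sed -i 's/cams.camera_info(n)/ci(n)/; s/^def ray/import functools\nci=functools.cache(lambda n:cams.camera_info(n))\ndef ray/' h.py; python3 - <<'E'
from chk import *
o=manip.get_obs();c=np.array([.5675,-.272])
for n,f in(("wrist","w6.png"),("side","s6.png"),("top","t6.png")): scan(n,cv2.imread("pics/"+f),o,c,.0515)
E
```

```text
wrist cork 60 [ 0.5646 -0.2734  0.0873] med res 0.004 angles 0.0 354.0
wrist lid 50 [ 0.5658 -0.2726  0.0602] med res 0.0003 angles 0.0 354.0
side cork 49 [ 0.5633 -0.2725  0.0839] med res 0.0044 angles 0.0 354.0
side lid 49 [ 0.5652 -0.2756  0.0611] med res 0.0008 angles 0.0 354.0
top cork 25 [ 0.5642 -0.273   0.0742] med res 0.0007 angles 0.0 354.0
top lid 25 [ 0.5641 -0.2738  0.0604] med res 0.0005 angles 0.0 354.0
```

The top-view fits put the lid and cork centres within 1 mm of each other, so I'll lower gently.

```bash
python3 -m jog '[[0,0,0.4,0,0,0,2],[0,0,0.8,0,0,0,2],[0,0,1.1,0,0,0,2],[0,0,1.3,0,0,0,2],[0,0,1.4,0,0,0,2],[0,0,1.4,0,0,0,2]]'; python3 -m jog '[[0,0,0.05,0,0,0,2],[0,0,0.1,0,0,0,2],[0,0,0.15,0,0,0,2],[0,0,0.2,0,0,0,2],[0,0,0.25,0,0,0,2],[0,0,0.3,0,0,0,2],[0,0,0.3,0,0,0,2]]'
```

```text
clock: 18.12
eef_pos: [0.5684, -0.2715, 0.1823]
tcp_rot: [[-0.841, -0.541, -0.0], [-0.541, 0.841, 0.0], [0.0, 0.0, -1.0]]
wrist_force: [0.0, -0.2, -7.0]
width: 0.294
clock: 19.0
eef_pos: [0.5687, -0.2718, 0.1799]
tcp_rot: [[-0.841, -0.541, 0.001], [-0.541, 0.841, -0.001], [-0.0, -0.001, -1.0]]
wrist_force: [-0.0, 0.9, -0.9]
width: 0.297
```

```bash
python3 -m jog '[[0,0,0.5,0,0,0,2],[0,0,0.9,0,0,0,2],[0,0,1.3,0,0,0,2],[0,0,1.3,0,0,0,2],[0,0,1.3,0,0,0,2]]'; python3 -m jog '[[0.4,0,0,0,0,0,2],[0.9,0,0,0,0,0,2],[1.6,0,0,0,0,0,2],[2.4,0,0,0,0,0,2],[3.1,0,0,0,0,0,2],[3.1,0,0,0,0,0,2],[3.1,0,0,0,0,0,2]]'
```

```text
clock: 19.62
eef_pos: [0.5684, -0.2715, 0.1664]
tcp_rot: [[-0.841, -0.542, 0.0], [-0.542, 0.841, -0.0], [-0.0, -0.0, -1.0]]
wrist_force: [-0.2, 0.6, -1.3]
width: 0.292
clock: 20.5
eef_pos: [0.5424, -0.2883, 0.1663]
tcp_rot: [[-0.841, -0.541, 0.0], [-0.541, 0.841, 0.0], [-0.0, -0.0, -1.0]]
wrist_force: [-0.3, 0.4, -2.1]
width: 0.295
```

```bash
python3 -m jog '[[0,0,-2,0,0,0,2],[0,0,-6,0,0,0,2],[0,0,-10,0,0,0,2],[0,0,-13.5,0,0,0,2],[0,0,-13.5,0,0,0,2]]'; python3 -m jog '[[-0.7,2.5,0,0,0,0.05,2],[-2,7,0,0,0,0.12,2],[-3.4,12,0,0,0,0.2,2],[-4.9,17,0,0,0,0.28,2],[-6.3,22,0,0,0,0.36,2],[-7.8,27,0,0,0,0.44,2],[-9.2,32,0,0,0,0.51,2],[-10.6,37,0,0,0,0.51,2],[-12.1,42,0,0,0,0.51,2],[-13.5,47,0,0,0,0.51,2],[-15,52,0,0,0,0.51,2],[-15.8,55.2,0,0,0,0.51,2]]'; python3 -m jog '[[0,0,0,0,0,0,2],[0,0,0,0,0,0,2]]'
python3 - <<'E'
from chk import *
o,im=snap("top","t7.png");snap("side","s7.png");print(o["eef_pos"],o["tcp_rot"],o["wrist_force"])
scan("top",im,o,np.array([.565,-.272]),.036)
E
```

```text
clock: 21.12
eef_pos: [0.5441, -0.2894, 0.3069]
tcp_rot: [[-0.84, -0.542, 0.007], [-0.542, 0.84, -0.006], [-0.003, -0.009, -1.0]]
wrist_force: [0.2, -0.6, -1.8]
width: 0.302
clock: 22.62
eef_pos: [0.3746, 0.2632, 0.3002]
tcp_rot: [[-0.998, -0.064, -0.002], [-0.064, 0.998, -0.0], [0.002, -0.0, -1.0]]
wrist_force: [0.5, -0.2, -1.4]
width: 0.298
clock: 22.88
eef_pos: [0.376, 0.2609, 0.3006]
tcp_rot: [[-0.998, -0.062, -0.001], [-0.062, 0.998, -0.001], [0.001, -0.001, -1.0]]
wrist_force: [1.0, 0.3, -2.0]
width: 0.294
[0.37602443 0.26085998 0.30056416] [[-9.98055437e-01 -6.23234821e-02 -1.06236967e-03]
 [-6.23225032e-02  9.98055629e-01 -9.30954665e-04]
 [ 1.11832436e-03 -8.62934828e-04 -9.99999002e-01]] [ 0.95845761  0.30070003 -1.98355832]
top cork 53 [ 0.5638 -0.2734  0.0751] med res 0.0006 angles 0.0 354.0
top lid 53 [ 0.5624 -0.2739  0.0605] med res 0.0005 angles 0.0 354.0
```

The lid sits within about 1.5 mm of the cork centre. Now I'll bring the lifter back into the stand.

```bash
python3 -m jog '[[0,0,4,0,0,0,2],[0,0,9,0,0,0,2],[0,0,13,0,0,0,2],[0,0,14.2,0,0,0,2],[0,0,14.2,0,0,0,2],[0,0,14.2,0,0,0,2]]'; python3 -m jog '[[-2,0,0,0,0,0,2],[-4,0,0,0,0,0,2],[-5.5,0,0,0,0,0,2],[-7,0,0,0,0,0,2],[-7,0,0,0,0,0,2]]'
```

```text
clock: 23.72
eef_pos: [0.3778, 0.2617, 0.1614]
tcp_rot: [[-0.998, -0.062, 0.004], [-0.062, 0.998, 0.001], [-0.004, 0.001, -1.0]]
wrist_force: [-0.6, -0.8, -1.5]
width: 0.3
clock: 24.35
eef_pos: [0.4471, 0.2657, 0.1597]
tcp_rot: [[-0.998, -0.062, 0.001], [-0.062, 0.998, 0.0], [-0.001, 0.0, -1.0]]
wrist_force: [-0.9, -0.3, -0.9]
width: 0.295
```

```bash
python3 -m jog '[[-1.2,-0.02,0,0,0,0,2],[-2.4,-0.04,0,0,0,0,2],[-3.6,-0.04,0,0,0,0,2],[-4.5,-0.04,0,0,0,0,2],[-4.9,-0.04,0,0,0,0,2],[-4.9,-0.04,0,0,0,0,2]]'; python3 -m jog '[[0,0,0.15,0,0,0,2],[0,0,0.3,0,0,0,2],[0,0,0.45,0,0,0,2],[0,0,0.6,0,0,0,2],[0,0,0.65,0,0,0,2],[0,0,0.65,0,0,0,2]]'
```

```text
clock: 25.1
eef_pos: [0.4951, 0.2683, 0.1592]
tcp_rot: [[-0.998, -0.062, -0.0], [-0.062, 0.998, -0.0], [0.0, -0.0, -1.0]]
wrist_force: [-0.1, 0.5, -2.4]
width: 0.3
clock: 25.85
eef_pos: [0.4951, 0.2683, 0.1529]
tcp_rot: [[-0.998, -0.062, 0.0], [-0.062, 0.998, 0.0], [-0.0, 0.0, -1.0]]
wrist_force: [-0.0, -0.9, -0.2]
width: 0.295
```

```bash
python3 -m jog '[[0,0,0.05,0,0,0,2],[0,0,0.1,0,0,0,2],[0,0,0.1,0,0,0,2]]'; python3 - <<'E'
from h import *
_,s=snap("side","s8.png");_,w=snap("wrist","w8.png")
cv2.imwrite("pics/c9.png",np.hstack([cv2.resize(s[140:250,140:250],(400,400),interpolation=2),cv2.resize(w[160:290,255:385],(400,400),interpolation=2)]))
E
```

```text
clock: 26.22
eef_pos: [0.4951, 0.2684, 0.1529]
tcp_rot: [[-0.998, -0.062, 0.0], [-0.062, 0.998, -0.0], [-0.0, -0.0, -1.0]]
wrist_force: [-3.8, -1.2, 6.9]
width: 0.292
```

View pics/c9.png

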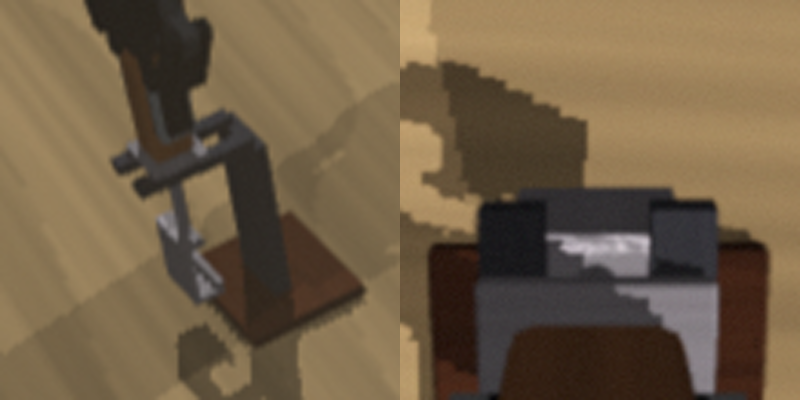

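The collar rests on both prongs with the shank between them, and the force rose with z unchanged, so it is seated. I'll ease the press, open, and go up.

```bash
python3 -m jog '[[0,0,-0.1,0,0,0,2],[0,0,-0.1,0,0,0,2],[0,0,-0.1,0,0,0,3],[0,0,-0.1,0,0,0,4],[0,0,-0.1,0,0,0,5.5],[0,0,-0.1,0,0,0,5.5],[0,0,-0.1,0,0,0,5.5],[0,0,-0.1,0,0,0,5.5]]' 20; python3 -m jog '[[0,0,-1,0,0,0,5.5],[0,0,-3,0,0,0,5.5],[0,0,-6,0,0,0,5.5],[0,0,-10,0,0,0,5.5],[0,0,-14,0,0,0,5.5],[0,0,-18,0,0,0,5.5],[5,0,-18,0,0,0,5.5],[10,0,-18,0,0,0,5.5],[15,0,-18,0,0,0,5.5],[15,0,-18,0,0,0,5.5],[15,0,-18,0,0,0,5.5],[15,0,-18,0,0,0,5.5]]'
python3 - <<'E'
from chk import *
o,t=snap("top","t9.png");_,s=snap("side","s9.png");print(o["clock"],o["wrist_force"])
scan("top",t,o,np.array([.565,-.272]),.036)
for n,a in(("side",s),("top",t)):
  d=cv2.absdiff(cv2.GaussianBlur(a,(5,5),0),cv2.GaussianBlur(cv2.imread(f"pics/{n}0.png"),(5,5),0)).max(2)
  def near(p,r=12): x,y=proj(n,p).astype(int);return d[y-r:y+r,x-r:x+r].mean().round(1)
  print(n,"grip",near((.4945,.268,.185),8),"hook",near((.4945,.268,.05),8))
  for k,(x,y) in {"tin":(238,182),"driver":(326,180),"bottle":(404,183)}.items():
    print(k,near(at("top",(x,y),.05)))
E
```

```text
clock: 27.32
eef_pos: [0.495, 0.2683, 0.1528]
tcp_rot: [[-0.998, -0.062, 0.0], [-0.062, 0.998, 0.0], [-0.0, 0.0, -1.0]]
wrist_force: [0.4, 0.7, -0.1]
width: 0.646
clock: 28.82
eef_pos: [0.3462, 0.259, 0.333]
tcp_rot: [[-0.998, -0.062, 0.0], [-0.062, 0.998, -0.0], [-0.0, -0.0, -1.0]]
wrist_force: [-0.3, -0.1, 0.0]
width: 0.644
28.825 [-0.26918556 -0.12827287  0.03573362]
top cork 53 [ 0.5637 -0.2734  0.075 ] med res 0.0007 angles 0.0 354.0
top lid 53 [ 0.5624 -0.274   0.0605] med res 0.0005 angles 0.0 354.0
side grip 6.3 hook 9.4
tin 1.6
driver 2.7
bottle 1.9
top grip 9.7 hook 8.6
tin 2.8
driver 4.3
bottle 4.6
```

```bash
python3 - <<'E'
from h import *
for n in("side","top"):
  x,y=proj(n,(.4945,.268,.185)).astype(int)
  a,b=[cv2.cvtColor(cv2.imread(f"pics/{n}{k}.png"),6)[y-25:y+25,x-22:x+22].astype(np.float32) for k in(0,9)]
  print(n,cv2.phaseCorrelate(a,b,cv2.createHanningWindow(a.shape[::-1],5)))
manip.finish_job();print("done")
E
```

```text
[ WARN:0@0.498] global loadsave.cpp:275 findDecoder imread_('pics/side9.png'): can't open/read file: check file path/integrity
Traceback (most recent call last):
cv2.error: OpenCV(4.12.0) /io/opencv/modules/imgproc/src/color.cpp:199: error: (-215:Assertion failed) !_src.empty() in function 'cvtColor'
```

```bash
python3 - <<'E'
from h import *
for n in("side","top"):
  x,y=proj(n,(.4945,.268,.185)).astype(int)
  a,b=[cv2.cvtColor(cv2.imread(f"pics/{k}.png"),6)[y-25:y+25,x-22:x+22].astype(np.float32) for k in(n+"0",n[0]+"9")]
  print(n,cv2.phaseCorrelate(a,b,cv2.createHanningWindow(a.shape[::-1],5)))
manip.finish_job();print("done")
E
```

```text
side ((-0.2360650287925381, 0.13902415698684933), 0.9131198958290948)
top ((0.5818823941823226, 0.39283725801224634), 0.9777926216125489)
the job is handed in; nothing more can be done
done
```

The lid is off the pot and on the cork pad, and the lifter is back in its fork stand. I handed the job in at about 29 s of the 72 s allowed.

- **Unlocking:** I hooked the lifter under the middle of the bar and turned it about 38° anticlockwise with an upward pull of at most about 8 N, including the lifter's weight. The lid then rose freely, and the wrist camera showed its lug inside the notch.
- **Placing:** the lid was carried level and landed gently. The last top-view fits put its centre about 1.5 mm from the cork's centre. The gripper held only the lifter's grip throughout.
- **Lifter:** a picture before release showed the collar on both prongs with the shank between them, after a press of about 7 N. After release, the grip's image matched the first pictures to within about 0.7 px (1–2 mm).
- **Bystanders:** the tin, bottle and screwdriver showed no visible change.
- **Disagreements:** the top and wrist cameras differed by about 3–4 mm in x at the pot, and I allowed for this. While the lid was still on the hook, the wrist and side fits of the cork were unusable because they took in the tile, so the final centring rests on the top camera alone.

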